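# Unscrew the tight lid of a spice grinder and park it in the organiser tray

### The arm

A 6-joint arm with a two-finger parallel gripper is mounted at the origin on the work surface. World frame = base frame: x ahead of the robot, y to its left, z up, the work surface at z = 0. Lengths are in mm, angles in rad, forces in N, time in s.
With the tool pointing down it reaches from about 400 to 925 mm from the base axis. Payload 12.5 kg.
Tool frame: the origin (TCP) lies on the centre line of the jaws, within the pads' length; the fingertips stand 14 mm ahead of it and the grasp point (between the pads) lies 5 mm behind it; z points along the fingers, x is the direction in which the jaws open and shut, and the axes are right-handed (so a half turn about z gives the same grasp; the last joint's range is limited). The gripper opens to 95 mm and grips with 3 to 60 N. Pads are 20 mm wide; open, the fingers measure 119 mm over their backs; the gripper's body (75 mm by 180 mm) begins 59 mm behind the grasp point.
Start: joints at [1.168, 0.491, 1.559, -0, 1.092, -0.106], TCP at [182.771, 597.696, 228.661] pointing down, gripper open.
Joint ranges: [-3.1, 3.1], [-0.84, 2.19], [0.05, 2.79], [-1.13, 4.28], [0.06, 2.93], [-2.69, 2.69]. Speed limits (rad/s): [2.22, 2.22, 2.79, 3.14, 3.14, 3.14].

### API

Orientations are given as [roll, pitch, yaw] about the fixed x, y, z axes, in that order (R = Rz(yaw) Ry(pitch) Rx(roll)).
In Python, from cell import state, read_camera, job_done gives the robot as it stands.
- The arm moves only by the shell command python3 -m handwheel 'ROWS'. ROWS is JSON, a list of rows, each an object of numbers: "hand": the finger opening in m, from 0 to 0.0951; "x", "y", "z": the shift along the world's x, y, z in m; "spin": the turn about the world's z in units of 5 degrees (1.0 is 5 degrees). In form: [{"hand": .., "x": .., "y": .., "z": .., "spin": ..}, ...]. A call has 1 to 20 rows; each row is the pose to reach, as a shift and turn from the pose commanded when the call began; what a row does not reach only later rows make up. A row lasts 1/12 s, in which the tool goes at most 41.7 mm and 7.16 degrees, less where a joint would pass 70% of its speed; a pose out of reach is approached as far as the arm can. A call with a gripper value outside its range is refused whole. The fingers move at their own pace and stop on an object; the grip force is fixed at half the most. Time passes only in rows, so rows that repeat a pose let the fingers close. It gives the time, the measured TCP pose, the force and the opening at its end, in the units of the state.
- state(): the state, without advancing time (a new reading comes with each control period).
- read_camera(name): name is "scene" or "top" or "wrist"; returns a dict with "img" (420x560x3 uint8, red, green, blue), "fx", "fy", "cx", "cy" (pixels), "T" (4x4, takes a point from camera to world coordinates). Camera axes: x right, y down, z forward; pixel columns grow to the right and rows downward; lengths in mm; the calibration is good to about 2 mm. A picture is of the moment at which its call begins. There is no depth.
- job_done(): hands the job in, once; it reports no verdict.
The state is a dict: "t": time; "joints": joint angles; "qvel": joint speeds; "tau": joint torques, N m; "eef_pos": TCP position; "tcp_rot": TCP orientation; "ft_force": force on the tool from outside, world axes, zero at the start; "moment": the same for the moment, N m; "opening": opening from 0.0 (shut) to 1.0 (fully open).
Only numpy, scipy, OpenCV 4.12 (cv2) and the standard library are available. Lean on these libraries where they do the work, as an engineer would, in place of code of your own. Each camera call takes 0.05 s, during which the arm holds its last target. There are 200 camera calls.

### The job

Open the spice grinder: unscrew its tight lid anticlockwise, twist by twist, until it comes free, and lift it straight off. Set the lid down gently, not dropped, right way up and flat on the floor of the front compartment of the organiser's pulled-out tray. Leave the tray pulled out and the tumbler, bowls and ladle where they are.

Things in the scene. Friction and masses are not known exactly. Their poses are not given: they have to be found in the camera images.
- lid_mid (a point): The grinder's screw lid: black plastic, finely ribbed round cap, 64 mm across, 36 mm tall, flat on top, about 70 g, hollow and open below (wall 2 mm, ceiling 26.5 mm above its lower edge). The point is its centre, 18 mm below its top; z is its axis, up. Closed, it presses on a rubber sealing ring: the first quarter turn takes up to 0.5 N m, then it turns easily. Let go, it stays on its thread, with 2 mm of play up and down.
- grinder_rim (a point): Centre of the top edge of the cup's neck, inside the lid; z up along the axis of the thread, an ordinary right-hand one: seen from above, anticlockwise undoes. The lid rises 16 mm per full turn (2.5 mm per rad) and comes off the thread after 0.9 to 1.05 turns; until then it cannot be pulled off. Turning on beyond is harmless. With the lid closed its centre is 7 mm below this point.
- grinder: Electric spice grinder, held on the counter by suction feet, immovable: white round motor base 120 mm across, 114 mm tall, switch on its front; on it a steel cup 82 mm across with a threaded neck (50 mm, 58 mm over the threads), its top edge 194 mm up. Origin: centre of the underside, on the axis of cup and lid; z up, x away from the switch. The closed lid's lower edge is 11 mm above the cup's shoulder.
- organiser: Plastic pull-out drawer organiser, fixed on the counter: a low white housing 270 mm deep, 204 mm wide, 68 mm tall, open at the front. Origin: on the counter under the middle of its open front; x points into the housing, z up. The grey tray slides out of the front, towards -x of this frame.
- tray (a joint): How far the grey tray is pulled out of the organiser, in m: 0 is fully in, 0.19 fully out. It stays where it is; about 3 N moves it.
- tray_spot (a point): Centre of the floor of the tray's front compartment, on its upper face, 8 mm above the counter. x points towards the housing, z up. The compartment is 152 mm along x, 184 mm along y inside; side walls 37 mm above its floor, front panel 54 mm with a 16 mm finger lip outside, partition 30 mm at the back. 125 mm or more of its length, from the front panel on, is out of the housing.
- tumbler: Bystander: black plastic drinking tumbler, 72 mm across the rim, 105 mm tall, standing behind the grinder. Origin: centre of its underside.
- bowl_big: Bystander: larger of two nested aluminium bowls, 144 mm across, 52 mm tall. Origin: centre of its underside.
- bowl_small: Bystander: smaller aluminium bowl, 112 mm across, 42 mm tall, standing in the larger one. Origin: centre of its underside.
- ladle: Bystander: steel ladle lying on the counter, cup 82 mm across and 30 mm tall, handle 230 mm long. Origin: centre of the cup's underside; the handle runs towards -x of this frame.
Mind the look-alikes: they are no part of the job. What is shaped like the part that bears lid_mid but red or white is not meant.

How it is judged (in metres and radians):
On the way, in this order (a step that is already met when the one before it is completed fails the run):
1. the lid has been unscrewed: its thread has carried it up the neck (z of lid_mid in the frame of grinder above 0.195 m and horizontal distance between lid_mid and grinder below 0.006 m), for 0.1 s.
2. the lid is lifted clear of the neck (z of lid_mid in the frame of grinder above 0.217 m), for 0.1 s.
At the end, for the whole second after the job is handed in: The lid lies right way up and flat (within 0.1 rad) on the floor of the tray's front compartment, wholly inside it, let go and at rest, and the tray is still pulled out by at least 100 mm (x of lid_mid in the frame of tray_spot between -0.046 and 0.046 m and y of lid_mid in the frame of tray_spot between -0.062 and 0.062 m and z of lid_mid in the frame of tray_spot between 0.012 and 0.022 m and angle between lid_mid's own z axis and vertical below 0.1 rad and linear speed of lid below 0.02 m/s and value of joint tray above 0.1 m); the robot touches nothing.
It fails at once if the lid is dropped: it falls faster than 0.7 m/s while no finger holds it (a fall of some 25 mm) (linear speed of lid above 0.7 m/s and contact force between the fingers and lid below 0.05 N).
It fails at once if the tumbler, a bowl or the ladle is moved more than 25 mm (distance of any of tumbler, bowl_big, bowl_small, ladle from where it was at the start of the episode above 0.025 m).
It also fails if it takes over 66 s, if anything falls off the work surface, if the arm or the gripper's body presses on something with over 40 N, if the wrist force passes 120 N, or if a joint passes its speed limit or range.

## Working session

There is one attempt and no reset: what is moved stays moved. The work goes in short steps, Python scripts to look and compute and a shell command to move; the robot and the scene stay as the last step left them, time stands still between calls to the robot, and variables do not carry over. Pictures are saved under pics/ and viewed, about 8 in all and at most 12, crops included, and the job is handed in when it is done.

```bash
mkdir -p pics; ls
cat > h.py <<'E'
import numpy as np,cv2
from cell import state,read_camera
def snap(n,f):
    c=read_camera(n);cv2.imwrite(f'pics/{f}.png',c['img'][:,:,::-1]);np.savez(f'pics/{f}.npz',**{k:c[k] for k in c});return c
def ray(c,u,v,z):
    T=np.array(c['T']);d=T[:3,:3]@[(u-c['cx'])/c['fx'],(v-c['cy'])/c['fy'],1];o=T[:3,3];return o+d*(z-o[2])/d[2]
def proj(c,p):
    T=np.array(c['T']);q=T[:3,:3].T@(np.array(p)-T[:3,3]);return q[0]/q[2]*c['fx']+c['cx'],q[1]/q[2]*c['fy']+c['cy']
E
python3 - <<'E'
from h import *
a=snap('scene','s1');b=snap('top','t1');
for c in(a,b):print(np.round(c['T'],3),c['fx'])
print(state())
E
```

```text
pics
[[-2.580000e-01  6.300000e-01 -7.320000e-01  1.635508e+03]
 [ 9.660000e-01  1.690000e-01 -1.950000e-01  2.928500e+02]
 [ 1.000000e-03 -7.580000e-01 -6.530000e-01  1.051816e+03]
 [ 0.000000e+00  0.000000e+00  0.000000e+00  1.000000e+00]] 483.9933370338402
[[-1.400000e-02 -9.840000e-01  1.760000e-01  4.203240e+02]
 [-1.000000e+00  1.500000e-02  8.000000e-03 -4.412000e+00]
 [-1.000000e-02 -1.760000e-01 -9.840000e-01  1.327266e+03]
 [ 0.000000e+00  0.000000e+00  0.000000e+00  1.000000e+00]] 432.59422735199803
{'t': 0.1, 'joints': array([ 1.16842184e+00,  4.91492454e-01,  1.55942029e+00, -9.05779335e-06,
        1.09172662e+00, -1.05618748e-01]), 'qvel': array([-0.00083139, -0.00081546, -0.00236003, -0.00066089, -0.00031282,
       -0.00084287]), 'tau': array([ 2.97734521e-03, -6.13620400e+01, -2.58606899e+01,  6.93952362e-02,
        4.69934859e-02, -4.20922595e-05]), 'eef_pos': array([182.66549118, 597.47713655, 228.11348022]), 'tcp_rot': array([-3.14149030e+00,  1.04172860e-03,  1.27404482e+00]), 'ft_force': array([ 0.85167021, -0.59437079,  0.26761809]), 'moment': array([-0.03216612, -0.09612122,  0.00268352]), 'opening': 1.005339984957466}
```

View pics/s1.png

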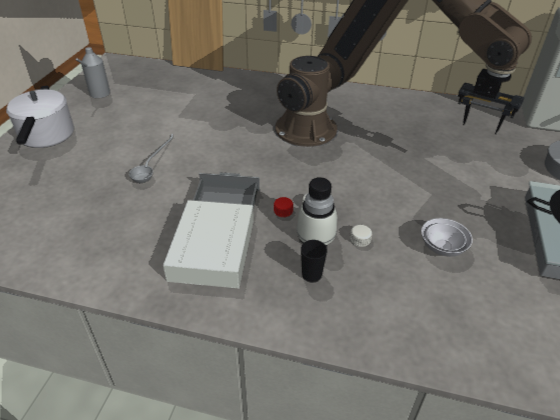

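View pics/t1.png

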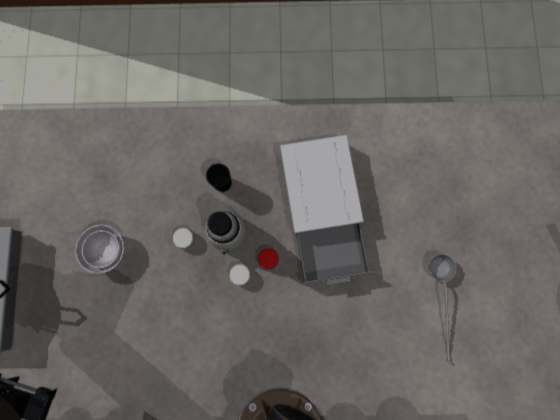

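The scene view shows the grinder with its black lid at (320,188), the black tumbler at (313,262), a red cap at (284,207), a white cap at (361,236), the bowls at (446,238), the ladle at (140,173), and the tray at (228,190). In the top view:
- **Lid candidates:** the black lid on the grinder (220,224), red cap (268,259), white caps (183,238) and (239,274), and black tumbler (219,177).
- **Choice:** the black lid on the grinder. A close crop will confirm it.

Run:
```python
from h import *
t=cv2.imread('pics/t1.png');s=cv2.imread('pics/s1.png')
a=cv2.resize(t[150:300,170:290],None,fx=4,fy=4,interpolation=2)   # 480x600
b=cv2.resize(s[170:250,290:345],None,fx=5.75,fy=7.5,interpolation=2)
cv2.imwrite('pics/c1.png',np.hstack([a,b[:600]]))
cv2.imwrite('pics/c2.png',cv2.resize(t[210:300,285:385],None,fx=6,fy=6,interpolation=2))
```

```text
(no output)
```

View pics/c1.png

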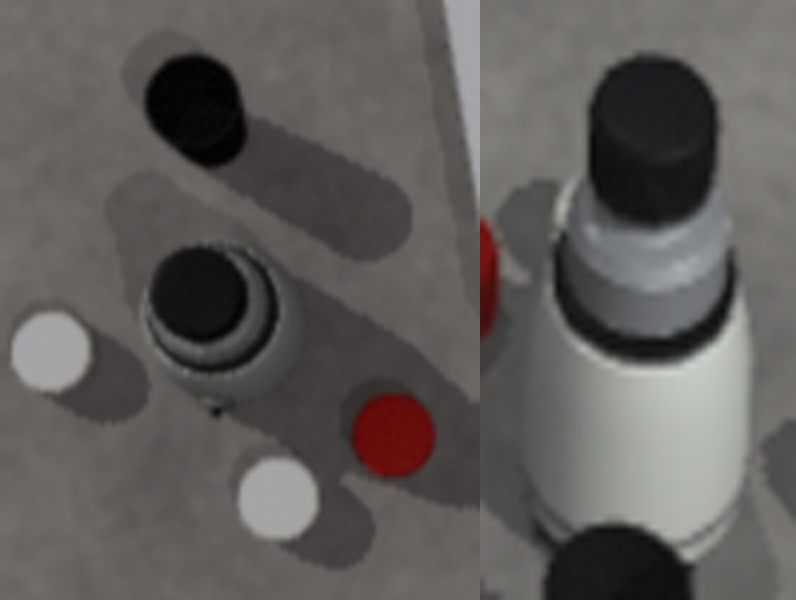

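View pics/c2.png

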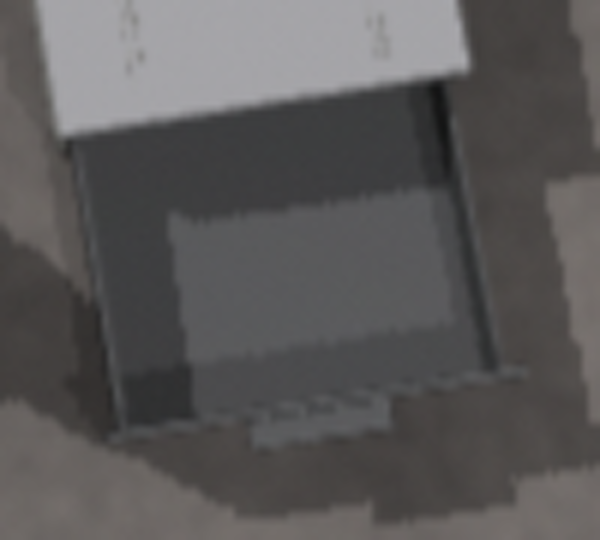

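The crops confirm the choice: the lid is the black ribbed cap on the steel cup, with its top centre at about (219.8,223) in the top view and (320.2,184.4) in the scene view. The tray's front panel top runs from (303.7,283) to (372,272.3), and the housing's front edge from (295.8,232.8) to (363,221.7).

Run:
```python
from h import *
t=np.load('pics/t1.npz');s=np.load('pics/s1.npz')
print('lid',ray(t,219.75,223,205),ray(s,320.2,184.4,205))
pl,pr=ray(t,303.7,283,62),ray(t,372,272.3,62);hl,hr=ray(t,295.8,232.8,68),ray(t,363,221.7,68)
for n,p in zip(('pl','pr','hl','hr'),(pl,pr,hl,hr)):print(n,p)
print(np.linalg.norm(pl-pr),np.linalg.norm(hl-hr),(pl+pr)/2,(hl+hr)/2)
for n,u,v,z in(('tumb',218.5,176,105),('red',268,259,36),('w1',183,238,36),('w2',239,274,36),('swi',224,252,50),('bowl',100,249,50)):print(n,ray(t,u,v,z))
```

```text
lid [583.3519948  148.96781312 205.        ] [588.15409362 155.49780378 205.        ]
pl [425.97159947 -75.10344493  62.        ]
pr [ 453.71897707 -272.96546029   62.        ]
hl [570.93840244 -55.35015767  68.        ]
hr [ 600.75705971 -253.15087111   68.        ]
199.79813334442014 200.03568321522482 [ 439.84528827 -174.03445261   62.        ] [ 585.84773107 -154.25051439   68.        ]
tumb [736.18726888 167.49119493 105.        ]
red [497.75522891  27.62029355  36.        ]
w1 [564.09651226 282.12837128  36.        ]
w2 [454.88652416 113.78796114  36.        ]
swi [519.30053308 156.84369738  50.        ]
bowl [533.45599203 524.62281141  50.        ]
```

Both lid estimates are reachable but differ by 6 mm, so I'll move above the lid and refine with the wrist camera. On the way I'll pre-wind joint 6 so there is a long anticlockwise stroke.

```bash
python3 -m handwheel '[{"hand":0.09,"x":0.1,"y":-0.11,"z":0.1,"spin":-6},{"hand":0.09,"x":0.403,"y":-0.445,"z":0.11,"spin":-24},{"hand":0.09,"x":0.403,"y":-0.445,"z":0.11,"spin":-24},{"hand":0.09,"x":0.403,"y":-0.445,"z":0.11,"spin":-24},{"hand":0.09,"x":0.403,"y":-0.445,"z":0.11,"spin":-24},{"hand":0.09,"x":0.403,"y":-0.445,"z":0.11,"spin":-24},{"hand":0.09,"x":0.403,"y":-0.445,"z":0.11,"spin":-24},{"hand":0.09,"x":0.403,"y":-0.445,"z":0.11,"spin":-24},{"hand":0.09,"x":0.403,"y":-0.445,"z":0.11,"spin":-24},{"hand":0.09,"x":0.403,"y":-0.445,"z":0.11,"spin":-24},{"hand":0.09,"x":0.403,"y":-0.445,"z":0.11,"spin":-24},{"hand":0.09,"x":0.403,"y":-0.445,"z":0.11,"spin":-24},{"hand":0.09,"x":0.403,"y":-0.445,"z":0.11,"spin":-24},{"hand":0.09,"x":0.403,"y":-0.445,"z":0.11,"spin":-24},{"hand":0.09,"x":0.403,"y":-0.445,"z":0.11,"spin":-24},{"hand":0.09,"x":0.403,"y":-0.445,"z":0.11,"spin":-24},{"hand":0.09,"x":0.403,"y":-0.445,"z":0.11,"spin":-24},{"hand":0.09,"x":0.403,"y":-0.445,"z":0.11,"spin":-24},{"hand":0.09,"x":0.403,"y":-0.445,"z":0.11,"spin":-24},{"hand":0.09,"x":0.403,"y":-0.445,"z":0.11,"spin":-24}]'
python3 - <<'E'
from h import *
w=snap('wrist','w1');print(np.round(w['T'],3),w['fx'],w['cx'],w['cy']);s=state();print(s['joints'],s['eef_pos'],s['tcp_rot'])
for z in(205,):print(proj(w,(583.4,149,z)),proj(w,(588.2,155.5,z)))
E
```

```text
t: 1.77
eef_pos: [585.6, 153.0, 338.5]
tcp_rot: [3.141, 0.0, -0.817]
ft_force: [0.4, 0.0, 0.6]
opening: 0.949
[[ 6.85000e-01 -7.03000e-01 -1.89000e-01  6.38381e+02]
 [-7.28000e-01 -6.62000e-01 -1.77000e-01  2.02160e+02]
 [-0.00000e+00  2.59000e-01 -9.66000e-01  4.94611e+02]
 [ 0.00000e+00  0.00000e+00  0.00000e+00  1.00000e+00]] 300.91788442628393 281.3760234817819 212.94804289050376
[ 1.46604097e-01  3.75323962e-01  1.45251473e+00 -9.90095812e-05
  1.31389137e+00  9.63699038e-01] [585.53368557 153.05158531 338.61730754] [ 3.14142517e+00 -2.54619120e-07 -8.17069778e-01]
(np.float64(282.4862920344715), np.float64(211.73547923203986)) (np.float64(281.0325719000856), np.float64(203.95976473738173))
```

View pics/w1.png

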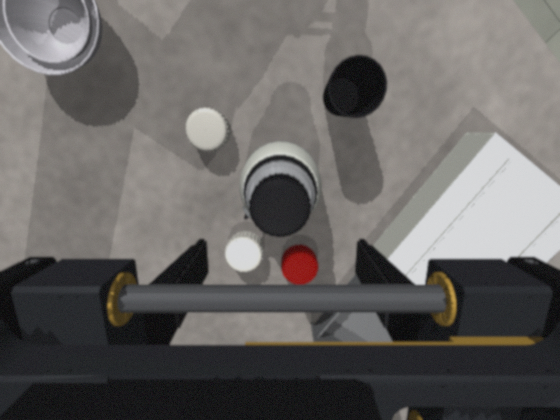

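Run:
```python
from h import *
w=cv2.imread('pics/w1.png');cv2.imwrite('pics/c3.png',cv2.resize(np.clip(w[165:245,235:325].astype(float)*1.8,0,255).astype('uint8'),None,fx=7,fy=7,interpolation=2))
```

```text
(no output)
```

View pics/c3.png

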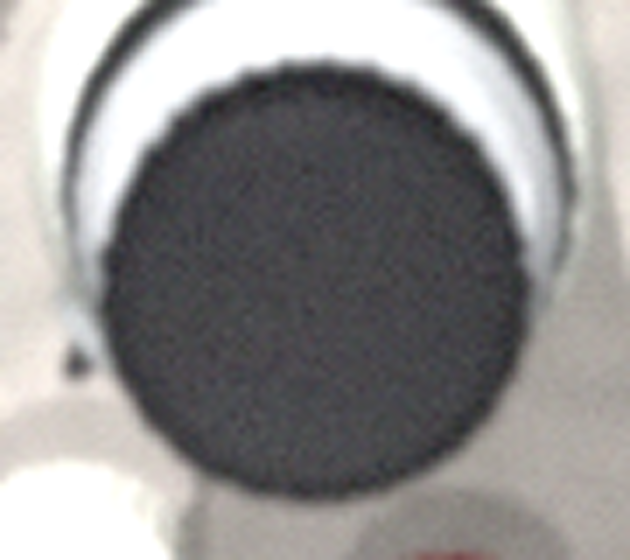

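The lid fills (107–527, ~88–499) in the crop, so its top centre is at about (279.8,206.4) in the wrist picture, which is level with the other two estimates.

Run:
```python
from h import *
from scipy.optimize import least_squares as ls
w,t,s=[np.load(f'pics/{n}.npz') for n in('w1','t1','s1')]
print('wrist',ray(w,279.8,206.4,205),np.linalg.norm(w['T'][:3,3]-[585,152,205]))
ob=[(w,279.8,206.4),(t,219.75,223),(s,320.2,184.4)]
r=ls(lambda p:np.ravel([(np.array(proj(c,p))-[u,v]) for c,u,v in ob]),[585,152,205]);print(r.x,r.fun)
```

```text
wrist [585.55419071 154.68820279 205.        ] 298.73102642292247
[584.36940451 153.4310749  199.6115256 ] [ 0.13322286  0.38807496 -1.41166074 -0.06704843 -0.61009073  0.55612729]
```

```bash
python3 -m handwheel '[{"hand":0.09,"x":0,"y":0,"z":0,"spin":-6},{"hand":0.09,"x":0,"y":0,"z":-0.02,"spin":-17},{"hand":0.09,"x":0,"y":0,"z":-0.04,"spin":-17},{"hand":0.09,"x":0,"y":0,"z":-0.06,"spin":-17},{"hand":0.09,"x":0,"y":0,"z":-0.08,"spin":-17},{"hand":0.09,"x":0,"y":0,"z":-0.09,"spin":-17},{"hand":0.09,"x":0,"y":0,"z":-0.1,"spin":-17},{"hand":0.09,"x":0,"y":0,"z":-0.1,"spin":-17},{"hand":0.09,"x":0,"y":0,"z":-0.1,"spin":-17},{"hand":0.09,"x":0,"y":0,"z":-0.1,"spin":-17},{"hand":0.09,"x":0,"y":0,"z":-0.1,"spin":-17},{"hand":0.09,"x":0,"y":0,"z":-0.1,"spin":-17},{"hand":0.09,"x":0,"y":0,"z":-0.1,"spin":-17},{"hand":0.09,"x":0,"y":0,"z":-0.1,"spin":-17},{"hand":0.09,"x":0,"y":0,"z":-0.115,"spin":-17},{"hand":0.09,"x":0,"y":0,"z":-0.13,"spin":-17},{"hand":0.09,"x":0,"y":0,"z":-0.145,"spin":-17},{"hand":0.09,"x":0,"y":0,"z":-0.151,"spin":-17},{"hand":0.09,"x":0,"y":0,"z":-0.151,"spin":-17}]'
python3 -m handwheel '[{"hand":0.068,"x":0,"y":0,"z":0,"spin":0},{"hand":0.068,"x":0,"y":0,"z":0,"spin":0},{"hand":0.06,"x":0,"y":0,"z":0,"spin":0},{"hand":0.055,"x":0,"y":0,"z":0,"spin":0},{"hand":0.05,"x":0,"y":0,"z":0,"spin":0},{"hand":0.05,"x":0,"y":0,"z":0,"spin":0}]'
python3 -c "
from h import *
s=state();print(s['joints'],s['moment'])"
```

```text
t: 3.4
eef_pos: [585.2, 152.7, 186.4]
tcp_rot: [3.14, -0.002, -2.301]
ft_force: [-0.3, -1.8, 0.2]
opening: 0.947
t: 3.9
eef_pos: [585.9, 152.7, 188.2]
tcp_rot: [-3.141, 0.0, -2.304]
ft_force: [-0.5, 0.3, 3.0]
opening: 0.677
[ 1.45910813e-01  5.05037174e-01  1.65487754e+00 -8.18400158e-05
  9.80979916e-01  2.44970849e+00] [-0.002991    0.26589253  0.0433961 ]
```

Grip confirmed: 64 mm opening and negligible side force. Now the first twist, following the thread's rise of 0.22 mm per unit.

```bash
python3 -m handwheel '[{"hand":0.05,"x":0,"y":0,"z":0.0002,"spin":1},{"hand":0.05,"x":0,"y":0,"z":0.0004,"spin":2},{"hand":0.05,"x":0,"y":0,"z":0.0007,"spin":3},{"hand":0.05,"x":0,"y":0,"z":0.0009,"spin":4},{"hand":0.05,"x":0,"y":0,"z":0.0011,"spin":5},{"hand":0.05,"x":0,"y":0,"z":0.0013,"spin":6}]'
python3 -c "
from h import *
s=state();print(s['joints'][5],s['moment'])"
```

```text
t: 4.4
eef_pos: [586.0, 152.7, 189.2]
tcp_rot: [-3.141, 0.0, -1.776]
ft_force: [1.5, 0.1, -0.4]
opening: 0.676
1.9220348933042777 [ 0.10030458 -0.11263458 -0.19720454]
```

```bash
python3 -m handwheel '[{"hand":0.05,"x":0,"y":0,"z":0.0003,"spin":1.3},{"hand":0.05,"x":0,"y":0,"z":0.0006,"spin":2.6},{"hand":0.05,"x":0,"y":0,"z":0.0009,"spin":3.9},{"hand":0.05,"x":0,"y":0,"z":0.0011,"spin":5.2},{"hand":0.05,"x":0,"y":0,"z":0.0014,"spin":6.5},{"hand":0.05,"x":0,"y":0,"z":0.0017,"spin":7.8},{"hand":0.05,"x":0,"y":0,"z":0.002,"spin":9.1},{"hand":0.05,"x":0,"y":0,"z":0.0023,"spin":10.4},{"hand":0.05,"x":0,"y":0,"z":0.0026,"spin":11.7},{"hand":0.05,"x":0,"y":0,"z":0.0028,"spin":13},{"hand":0.05,"x":0,"y":0,"z":0.0031,"spin":14.3},{"hand":0.05,"x":0,"y":0,"z":0.0034,"spin":15.6},{"hand":0.05,"x":0,"y":0,"z":0.0037,"spin":16.9},{"hand":0.05,"x":0,"y":0,"z":0.004,"spin":18.2},{"hand":0.05,"x":0,"y":0,"z":0.0043,"spin":19.5},{"hand":0.05,"x":0,"y":0,"z":0.0045,"spin":20.8},{"hand":0.05,"x":0,"y":0,"z":0.0048,"spin":22.1},{"hand":0.05,"x":0,"y":0,"z":0.0051,"spin":23.4},{"hand":0.05,"x":0,"y":0,"z":0.0052,"spin":24}]'
python3 -c "
from h import *
s=state();print(s['joints'][5],s['moment'])"
```

```text
t: 5.98
eef_pos: [584.3, 155.5, 193.8]
tcp_rot: [-3.136, 0.001, 0.32]
ft_force: [-6.6, 17.8, -1.6]
opening: 0.679
-0.1742740674320607 [ 3.30946298  1.15711913 -0.37424729]
```

The side force (19 N, across the jaws) and the 3 mm deflection after 150° show the tool is about 1.6 mm off-axis. The same data put the axis near (584.5, 153.9). I'll unload, open, wind back, and regrasp centred.

```bash
python3 -m handwheel '[{"hand":0.05,"x":-0.0012,"y":0.0027,"z":0,"spin":0},{"hand":0.08,"x":-0.0012,"y":0.0027,"z":0,"spin":0},{"hand":0.08,"x":-0.0011,"y":0.0015,"z":0,"spin":0},{"hand":0.08,"x":-0.0011,"y":0.0011,"z":0,"spin":-1},{"hand":0.08,"x":-0.0011,"y":0.0011,"z":0,"spin":-30},{"hand":0.08,"x":-0.0011,"y":0.0011,"z":0,"spin":-30},{"hand":0.08,"x":-0.0011,"y":0.0011,"z":0,"spin":-30},{"hand":0.08,"x":-0.0011,"y":0.0011,"z":0,"spin":-30},{"hand":0.08,"x":-0.0011,"y":0.0011,"z":0,"spin":-30},{"hand":0.08,"x":-0.0011,"y":0.0011,"z":0,"spin":-30},{"hand":0.08,"x":-0.0011,"y":0.0011,"z":0,"spin":-30},{"hand":0.08,"x":-0.0011,"y":0.0011,"z":0,"spin":-30},{"hand":0.08,"x":-0.0011,"y":0.0011,"z":0,"spin":-30},{"hand":0.08,"x":-0.0011,"y":0.0011,"z":0,"spin":-30},{"hand":0.08,"x":-0.0011,"y":0.0011,"z":0,"spin":-30},{"hand":0.08,"x":-0.0011,"y":0.0011,"z":0,"spin":-30},{"hand":0.08,"x":-0.0011,"y":0.0011,"z":0,"spin":-30},{"hand":0.08,"x":-0.0011,"y":0.0011,"z":0,"spin":-30},{"hand":0.08,"x":-0.0011,"y":0.0011,"z":0,"spin":-30},{"hand":0.08,"x":-0.0011,"y":0.0011,"z":0,"spin":-30}]'
python3 -m handwheel '[{"hand":0.08,"x":0,"y":0,"z":0,"spin":-12},{"hand":0.08,"x":0,"y":0,"z":0,"spin":-12},{"hand":0.08,"x":0,"y":0,"z":0,"spin":-12},{"hand":0.08,"x":0,"y":0,"z":0,"spin":-12},{"hand":0.08,"x":0,"y":0,"z":0,"spin":-12},{"hand":0.08,"x":0,"y":0,"z":0,"spin":-12}]'
python3 -c "
from h import *
s=state();print(s['joints'],s['moment'])"
```

```text
t: 7.65
eef_pos: [585.0, 153.2, 194.3]
tcp_rot: [-3.141, -0.0, -1.78]
ft_force: [-0.0, -0.6, -0.3]
opening: 0.843
t: 8.15
eef_pos: [585.0, 153.2, 194.3]
tcp_rot: [-3.141, 0.0, -2.53]
ft_force: [0.3, 0.5, -0.5]
opening: 0.838
[ 1.47111917e-01  4.97430688e-01  1.65006862e+00 -3.39545283e-04
  9.93706588e-01  2.67771854e+00] [ 0.1058207   0.17646626 -0.04413265]
```

```bash
python3 -m handwheel '[{"hand":0.08,"x":-0.0005,"y":0.0007,"z":0,"spin":2},{"hand":0.072,"x":-0.0005,"y":0.0007,"z":0,"spin":2},{"hand":0.068,"x":-0.0005,"y":0.0007,"z":0,"spin":2},{"hand":0.06,"x":-0.0005,"y":0.0007,"z":0,"spin":2},{"hand":0.05,"x":-0.0005,"y":0.0007,"z":0,"spin":2},{"hand":0.05,"x":-0.0005,"y":0.0007,"z":0,"spin":2}]'
python3 -c "
from h import *
s=state();print(s['joints'],s['moment'])"
```

```text
t: 8.65
eef_pos: [584.3, 154.3, 194.2]
tcp_rot: [-3.141, 0.0, -2.35]
ft_force: [0.2, 1.1, 0.1]
opening: 0.674
[ 1.48979265e-01  4.97031083e-01  1.65099679e+00 -2.39631929e-04
  9.93406373e-01  2.49941480e+00] [-0.17745094  0.10184003 -0.02339738]
```

```bash
python3 -m handwheel '[{"hand":0.05,"x":0,"y":0,"z":0.0003,"spin":1.3},{"hand":0.05,"x":0,"y":0,"z":0.0006,"spin":2.6},{"hand":0.05,"x":0,"y":0,"z":0.0009,"spin":3.9},{"hand":0.05,"x":0,"y":0,"z":0.0011,"spin":5.2},{"hand":0.05,"x":0,"y":0,"z":0.0014,"spin":6.5},{"hand":0.05,"x":0,"y":0,"z":0.0017,"spin":7.8},{"hand":0.05,"x":0,"y":0,"z":0.002,"spin":9.1},{"hand":0.05,"x":0,"y":0,"z":0.0023,"spin":10.4},{"hand":0.05,"x":0,"y":0,"z":0.0026,"spin":11.7},{"hand":0.05,"x":0,"y":0,"z":0.0028,"spin":13},{"hand":0.05,"x":0,"y":0,"z":0.0031,"spin":14.3},{"hand":0.05,"x":0,"y":0,"z":0.0034,"spin":15.6},{"hand":0.05,"x":0,"y":0,"z":0.0037,"spin":16.9},{"hand":0.05,"x":0,"y":0,"z":0.004,"spin":18.2},{"hand":0.05,"x":0,"y":0,"z":0.0043,"spin":19.5},{"hand":0.05,"x":0,"y":0,"z":0.0043,"spin":19.5}]'
python3 -c "
from h import *
s=state();print(s['joints'],s['moment'])"
```

```text
t: 9.98
eef_pos: [584.2, 154.5, 198.6]
tcp_rot: [-3.142, -0.0, -0.643]
ft_force: [-0.6, -0.7, -0.6]
opening: 0.676
[ 1.49276308e-01  4.92265697e-01  1.64644496e+00 -1.58565748e-04
  1.00263722e+00  7.92075536e-01] [-0.1759918   0.06481222 -0.0075948 ]
```

```bash
python3 -m handwheel '[{"hand":0.05,"x":0,"y":0,"z":0.0003,"spin":1.3},{"hand":0.05,"x":0,"y":0,"z":0.0006,"spin":2.6},{"hand":0.05,"x":0,"y":0,"z":0.0009,"spin":3.9},{"hand":0.05,"x":0,"y":0,"z":0.0011,"spin":5.2},{"hand":0.05,"x":0,"y":0,"z":0.0014,"spin":6.5},{"hand":0.05,"x":0,"y":0,"z":0.0017,"spin":7.8},{"hand":0.05,"x":0,"y":0,"z":0.002,"spin":9.1},{"hand":0.05,"x":0,"y":0,"z":0.0023,"spin":10.4},{"hand":0.05,"x":0,"y":0,"z":0.0026,"spin":11.7},{"hand":0.05,"x":0,"y":0,"z":0.0028,"spin":13},{"hand":0.05,"x":0,"y":0,"z":0.0031,"spin":14.3},{"hand":0.05,"x":0,"y":0,"z":0.0034,"spin":15.6},{"hand":0.05,"x":0,"y":0,"z":0.0037,"spin":16.9},{"hand":0.05,"x":0,"y":0,"z":0.004,"spin":18.2},{"hand":0.05,"x":0,"y":0,"z":0.0043,"spin":19.5},{"hand":0.05,"x":0,"y":0,"z":0.0045,"spin":20.8},{"hand":0.05,"x":0,"y":0,"z":0.0048,"spin":22.1},{"hand":0.05,"x":0,"y":0,"z":0.0051,"spin":23.4},{"hand":0.05,"x":0,"y":0,"z":0.0054,"spin":24.7},{"hand":0.05,"x":0,"y":0,"z":0.0057,"spin":26}]'
python3 -c "
from h import *
s=state();print(s['joints'],s['moment'])"
```

```text
t: 11.65
eef_pos: [584.2, 154.4, 204.2]
tcp_rot: [3.141, -0.0, 1.622]
ft_force: [-0.2, 0.4, 0.3]
opening: 0.673
[ 1.49124665e-01  4.86211125e-01  1.64017222e+00  4.95816025e-05
  1.01503429e+00 -1.47325912e+00] [ 0.02534943  0.07322162 -0.07916119]
```

```bash
python3 -m handwheel '[{"hand":0.05,"x":0,"y":0,"z":0.0003,"spin":1.3},{"hand":0.05,"x":0,"y":0,"z":0.0006,"spin":2.6},{"hand":0.05,"x":0,"y":0,"z":0.0009,"spin":3.9},{"hand":0.05,"x":0,"y":0,"z":0.0011,"spin":5.2},{"hand":0.05,"x":0,"y":0,"z":0.0014,"spin":6.5},{"hand":0.05,"x":0,"y":0,"z":0.0017,"spin":7.8},{"hand":0.05,"x":0,"y":0,"z":0.0017,"spin":7.8}]'
python3 -c "
from h import *
s=state();print(s['joints'],s['moment']);snap('scene','s2')
i=cv2.imread('pics/s2.png');cv2.imwrite('pics/c4.png',cv2.resize(i[120:260,260:400],None,fx=4,fy=4,interpolation=2))"
```

```text
t: 12.23
eef_pos: [584.3, 154.4, 206.0]
tcp_rot: [3.141, 0.0, 2.304]
ft_force: [0.3, -0.7, 1.1]
opening: 0.677
[ 1.49165247e-01  4.84344433e-01  1.63818361e+00  7.57026432e-06
  1.01882562e+00 -2.15434537e+00] [0.06934593 0.03939079 0.01314434]
```

View pics/c4.png

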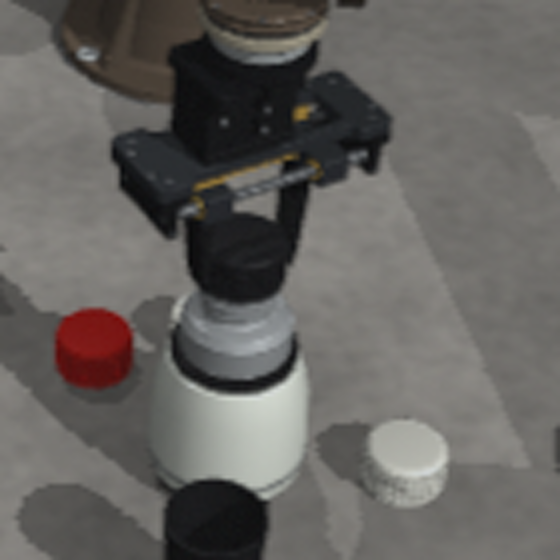

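The lid has risen, and the threaded neck shows below it at crop (240,305). Nominal turn is 416°. I'll lift gently by 4 mm and check the force.

```bash
python3 -m handwheel '[{"hand":0.05,"x":0,"y":0,"z":0.0015,"spin":0},{"hand":0.05,"x":0,"y":0,"z":0.003,"spin":0},{"hand":0.05,"x":0,"y":0,"z":0.004,"spin":0},{"hand":0.05,"x":0,"y":0,"z":0.004,"spin":0}]'
```

```text
t: 12.62
eef_pos: [584.2, 154.5, 210.1]
tcp_rot: [3.141, -0.0, 2.301]
ft_force: [0.0, -0.6, -0.6]
opening: 0.671
```

The lid is free. Lift straight up, then carry it over the tray.

```bash
python3 -m handwheel '[{"hand":0.05,"x":0,"y":0,"z":0.005,"spin":0},{"hand":0.05,"x":0,"y":0,"z":0.01,"spin":0},{"hand":0.05,"x":0,"y":0,"z":0.02,"spin":0},{"hand":0.05,"x":0,"y":0,"z":0.035,"spin":0},{"hand":0.05,"x":0,"y":0,"z":0.055,"spin":0},{"hand":0.05,"x":-0.005,"y":-0.02,"z":0.07,"spin":-0.5},{"hand":0.05,"x":-0.012,"y":-0.05,"z":0.07,"spin":-1.2},{"hand":0.05,"x":-0.018,"y":-0.08,"z":0.07,"spin":-1.9},{"hand":0.05,"x":-0.024,"y":-0.11,"z":0.07,"spin":-2.6},{"hand":0.05,"x":-0.03,"y":-0.14,"z":0.07,"spin":-3.3},{"hand":0.05,"x":-0.036,"y":-0.17,"z":0.07,"spin":-4},{"hand":0.05,"x":-0.042,"y":-0.2,"z":0.07,"spin":-4.6},{"hand":0.05,"x":-0.048,"y":-0.23,"z":0.06,"spin":-5.2},{"hand":0.05,"x":-0.054,"y":-0.26,"z":0.04,"spin":-5.8},{"hand":0.05,"x":-0.06,"y":-0.29,"z":0.02,"spin":-6.4},{"hand":0.05,"x":-0.064,"y":-0.31,"z":0,"spin":-6.8},{"hand":0.05,"x":-0.066,"y":-0.317,"z":-0.01,"spin":-6.8},{"hand":0.05,"x":-0.066,"y":-0.317,"z":-0.01,"spin":-6.8},{"hand":0.05,"x":-0.066,"y":-0.317,"z":-0.01,"spin":-6.8}]'
python3 - <<'E'
from h import *
w=snap('wrist','w2');s=state();print(s['joints'],s['eef_pos'],s['tcp_rot'])
E
```

```text
t: 14.2
eef_pos: [518.4, -162.3, 200.5]
tcp_rot: [3.141, -0.0, 1.709]
ft_force: [-0.2, -0.0, -1.2]
opening: 0.672
[-4.24196589e-01  4.06857514e-01  1.79320298e+00  3.60371109e-04
  9.40433945e-01 -2.13468385e+00] [ 518.75260757 -161.88561914  200.99432497] [3.14050877e+00 3.40710142e-04 1.71027482e+00]
```

View pics/w2.png

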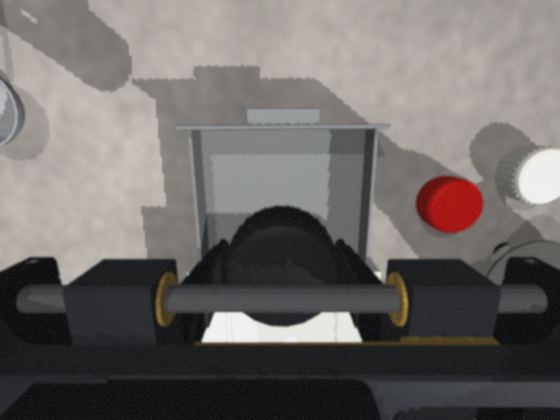

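The lid is held level over the tray. The front panel's top edge runs from (178,127) to (389,127), and the jaws are square to it.

Run:
```python
from h import *
w=np.load('pics/w2.npz')
a,b=ray(w,178,127,62),ray(w,389,127,62);print(a,b,np.linalg.norm(a-b),(a+b)/2)
print(ray(w,205,272,45),ray(w,368,272,45))
```

```text
[ 454.95535282 -269.84603391   62.        ] [427.3422567  -73.14836996  62.        ] 198.6264183833967 [ 441.14880476 -171.49720194   62.        ]
[ 609.65011388 -237.25116337   45.        ] [584.09611214 -54.30786325  45.        ]
```

The tray spot comes out at about (518.8,-162.2), and the tool is at (518.5,-162). Lowering now.

```bash
python3 -m handwheel '[{"hand":0.05,"x":0,"y":0,"z":-0.02,"spin":0},{"hand":0.05,"x":0,"y":0,"z":-0.04,"spin":0},{"hand":0.05,"x":0,"y":0,"z":-0.06,"spin":0},{"hand":0.05,"x":0,"y":0,"z":-0.08,"spin":0},{"hand":0.05,"x":0,"y":0,"z":-0.1,"spin":0},{"hand":0.05,"x":0,"y":0,"z":-0.12,"spin":0},{"hand":0.05,"x":0,"y":0,"z":-0.135,"spin":0},{"hand":0.05,"x":0,"y":0,"z":-0.148,"spin":0},{"hand":0.05,"x":0,"y":0,"z":-0.156,"spin":0},{"hand":0.05,"x":0,"y":0,"z":-0.162,"spin":0},{"hand":0.05,"x":0,"y":0,"z":-0.166,"spin":0},{"hand":0.05,"x":0,"y":0,"z":-0.169,"spin":0},{"hand":0.05,"x":0,"y":0,"z":-0.169,"spin":0},{"hand":0.05,"x":0,"y":0,"z":-0.169,"spin":0}]'
python3 -m handwheel '[{"hand":0.05,"x":0,"y":0,"z":-0.001,"spin":0},{"hand":0.05,"x":0,"y":0,"z":-0.0015,"spin":0},{"hand":0.05,"x":0,"y":0,"z":-0.0015,"spin":0}]'
python3 -m handwheel '[{"hand":0.05,"x":0,"y":0,"z":-0.0005,"spin":0},{"hand":0.05,"x":0,"y":0,"z":-0.001,"spin":0},{"hand":0.05,"x":0,"y":0,"z":-0.001,"spin":0}]'
```

```text
t: 15.42
eef_pos: [518.4, -162.5, 31.3]
tcp_rot: [3.141, 0.0, 1.709]
ft_force: [-0.7, 0.6, -0.9]
opening: 0.673
t: 15.67
eef_pos: [518.2, -162.6, 29.5]
tcp_rot: [3.141, 0.0, 1.709]
ft_force: [-0.1, -0.6, -0.5]
opening: 0.675
t: 15.92
eef_pos: [518.2, -162.5, 28.3]
tcp_rot: [-3.142, -0.0, 1.709]
ft_force: [0.3, 0.7, -0.3]
opening: 0.673
```

```bash
python3 -m handwheel '[{"hand":0.05,"x":0,"y":0,"z":-0.0005,"spin":0},{"hand":0.05,"x":0,"y":0,"z":-0.001,"spin":0},{"hand":0.05,"x":0,"y":0,"z":-0.001,"spin":0}]'
python3 -m handwheel '[{"hand":0.05,"x":0,"y":0,"z":-0.0005,"spin":0},{"hand":0.05,"x":0,"y":0,"z":-0.001,"spin":0},{"hand":0.05,"x":0,"y":0,"z":-0.001,"spin":0}]'
```

```text
t: 16.17
eef_pos: [518.2, -162.5, 27.8]
tcp_rot: [3.141, 0.0, 1.709]
ft_force: [-3.0, 0.0, 6.9]
opening: 0.677
t: 16.42
eef_pos: [518.5, -162.5, 27.7]
tcp_rot: [3.14, 0.001, 1.709]
ft_force: [-2.5, 2.1, 19.1]
opening: 0.675
```

The lid is on the floor: upward force appears at TCP z of 27.8, against 27 expected. Ease off, open and lift away.

```bash
python3 -m handwheel '[{"hand":0.05,"x":0,"y":0,"z":0.001,"spin":0},{"hand":0.05,"x":0,"y":0,"z":0.0012,"spin":0},{"hand":0.068,"x":0,"y":0,"z":0.0012,"spin":0},{"hand":0.075,"x":0,"y":0,"z":0.0012,"spin":0},{"hand":0.09,"x":0,"y":0,"z":0.0012,"spin":0},{"hand":0.09,"x":0,"y":0,"z":0.0012,"spin":0},{"hand":0.09,"x":0,"y":0,"z":0.0012,"spin":0},{"hand":0.09,"x":0,"y":0,"z":0.01,"spin":0},{"hand":0.09,"x":0,"y":0,"z":0.025,"spin":0},{"hand":0.09,"x":0,"y":0,"z":0.05,"spin":0},{"hand":0.09,"x":0,"y":0,"z":0.085,"spin":0},{"hand":0.09,"x":0,"y":0,"z":0.12,"spin":0},{"hand":0.09,"x":0,"y":0,"z":0.16,"spin":0},{"hand":0.09,"x":0,"y":0,"z":0.2,"spin":0},{"hand":0.09,"x":0.03,"y":0.03,"z":0.22,"spin":0},{"hand":0.09,"x":0.07,"y":0.06,"z":0.22,"spin":0},{"hand":0.09,"x":0.1,"y":0.08,"z":0.22,"spin":0},{"hand":0.09,"x":0.1,"y":0.08,"z":0.22,"spin":0},{"hand":0.09,"x":0.1,"y":0.08,"z":0.22,"spin":0}]'
python3 - <<'E'
from h import *
w=snap('wrist','w3');s=snap('scene','s3')
i=cv2.imread('pics/s3.png');cv2.imwrite('pics/c5.png',np.vstack([cv2.imread('pics/w3.png')[:300],cv2.resize(i[130:260,150:340],(560,300),interpolation=2)]))
E
```

```text
t: 18.0
eef_pos: [619.3, -80.8, 246.4]
tcp_rot: [3.141, -0.0, 1.712]
ft_force: [-0.5, -0.9, 0.7]
opening: 0.946
```

View pics/c5.png

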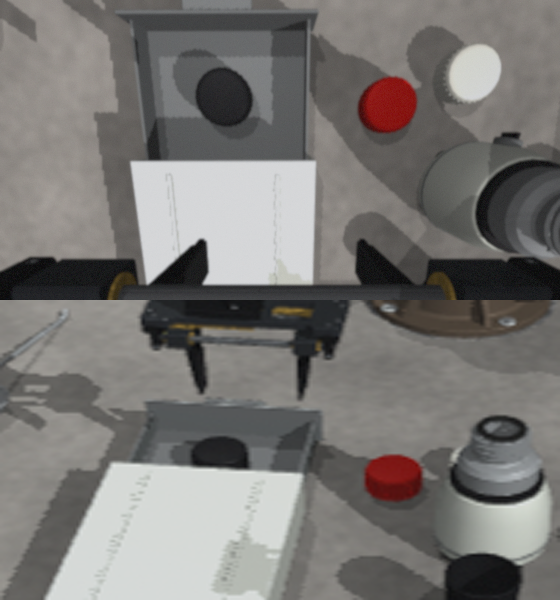

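The lid sits flat and upright in the tray at (222,96), the neck is open, and the gripper is clear. One numeric check, then I hand it in.

Run:
```python
from h import *
from cell import job_done
w=np.load('pics/w3.npz')
l=ray(w,223,96,44);p=(ray(w,117,13,62)+ray(w,317,13,62))/2;h=(ray(w,131,162,68)+ray(w,316,160,68))/2
d=l-p;ex=np.array([.991,.135,0]);ey=np.array([-.135,.991,0])
print(l,'from spot',d@ex-79,d@ey,'tray out approx',(h-p)@ex);s=state();print(s['ft_force'])
if abs(d@ex-79)<30 and abs(d@ey)<30:print(job_done())
```

```text
[ 517.75210067 -161.51532879   44.        ] from spot -3.6311666103735263 -0.7605803476637798 tray out approx 144.9305188614927
[-0.83913705  0.08222714 -0.20570244]
the job is handed in; nothing more can be done
None
```

I unscrewed the black lid, lifted it straight off, set it down in the tray's front compartment and handed the job in at about 18 s. `job_done()` reports no verdict.

- **Unscrewing:** this took two twists, about 416° in all. The first grip was about 1.6 mm off the axis and built up a 19 N side force after 150°. I opened the gripper, re-centred it and regrasped; the second twist ran with almost no side force. A 4 mm test lift showed no resistance before I pulled the lid off.
- **Placing:** I lowered the lid until it touched the floor, with TCP z at 27.8 mm against about 27 mm expected. I pressed to 19 N, then eased off before opening.
- **Final checks:** in the last pictures the lid lies flat and right way up, about 4 mm from the compartment's centre. The tray shows about 145 mm of its length out of the housing. The gripper is clear, with the measured force near zero.
- **Not measured again:** I did not re-measure the tumbler, bowls and ladle. The arm's path stayed clear of them, and no unexpected forces showed up in the readings between moves.

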